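# Complete the specimen rack, slide it under the bay's roof and bolt it in

## Task

One specimen cup with a handwritten mark on its lid still stands on the desk in line with two blank-lidded spares: set the marked one in the empty middle well of the blue rack. Then slide the full rack, by its black pull, into the free lane under the roof of the grey bay until it is fully home, and push the lane's red-knobbed bolt all the way across behind it so that it cannot slide out. Keep the rack's cups standing upright, and leave the other things on the desk where they are.

Things in the scene. Friction and masses are not known exactly. Their poses are not given: they have to be found in the camera images.
- marked_cup_mid (a point): Clear specimen cup with a black handwritten mark on its white screw lid and a blue-and-white label on its side, standing on the desk; 57 mm across at the lid, 52 mm at the foot, 65 mm high, about 60 g. This point: its centre, half-way up, 32.5 mm above its underside. Its place is swapped at random with the two blank cups'.
- well_middle (a point): Floor centre of the middle well, empty at the start, of the blue rack: a block 204 x 78 x 24 mm high, loose on the desk (300 g), with three round wells in a row, 60 mm across, 18 mm deep, floors 6 mm above the desk, centres 66 mm apart. Axes: x along the rack away from its pull, y across, z up. Seated cups reach 71 mm above the desk.
- well_front (a point): Floor centre of the rack's well nearest its pull; holds a cup from the start. Axes as the rack's.
- well_rear (a point): Floor centre of the rack's well farthest from its pull; holds a cup from the start. Axes as the rack's.
- front_cup_mid (a point): Centre, half-way up, of the cup already in the rack's well nearest the pull (same kind and size as the marked cup, 60 g).
- rear_cup_mid (a point): Centre, half-way up, of the cup already in the rack's well farthest from the pull (same kind and size, 60 g).
- rack_pull (a point): Centre of the rack's black pull: an upright fin 12 mm thick (across the rack), 44 mm long, from 16 to 62 mm above the desk, before a 58 mm high end plate; grip it from above across the 12 mm. x axis: along the rack to its leading end, y across, z up. It is 22 mm outside the end plate, 130 mm behind the middle well's centre, 232 mm behind the leading end.
- lane_mouth (a point): Mouth of the free lane, at desk height, at the tips of its flared lead-ins. The fixed grey bay has two lanes 84 mm wide; the other holds a full, bolted rack. x axis: into the lane; y: across it toward its bolt. Lead-ins 60 mm high; straight walls begin 25 mm inward; the roof begins 53 mm inward, underside 82 mm, top 90 mm above the desk, with a 60 mm high box on it.
- bay_home (a point): Fixed point of the bay where the centre of the rack's pull lies when the rack is fully home (leading end against the back stop of the lane, rack straight in the lane). x axis: into the lane, y axis: across it toward the bolt, z up. It lies 20 mm inward of lane_mouth, 40 mm above the desk. The desk runs through the lane without a step.
- bolt_knob (a point): Centre, at grip height, of the red upright knob of the free lane's bolt: 17 mm across, from 58 to 82 mm above the desk, this point 70 mm above it. x axis: into the lane; y: away from the lane. Pushed 32 mm along -y, the bolt passes in front of the rack's end plate, only if the rack is home. Drawn back, it is 53 mm outside the lane's outer wall.
- bolt (a joint): Travel of the bolt in m: 0 drawn back (as it starts, within 3 mm), 0.032 fully across the lane. It stays where it is left; about 2 N move it. Its rod, below the knob, lies 37 to 47 mm above the desk; the bracket's collars at either end of its run reach 52 mm.
- blank_cup_1_mid (a point): Centre, half-way up, of a spare cup of the same kind and size with a blank white lid, standing on the desk; to be left alone.
- blank_cup_2_mid (a point): Centre, half-way up, of a second spare cup with a blank lid, standing on the desk; to be left alone.
- stamp: Red self-inking stamp standing on the desk, 41 x 60 x 92 mm high; origin at the centre of its underside, its 60 mm along its y axis. To be left alone.
- stapler: Grey and black stapler lying on the desk, 37 x 133 x 54 mm high; origin at the centre of its underside, its 133 mm length along its y axis. To be left alone.
- spare_cards: Blue card box standing on the desk, 22 x 90 x 60 mm high; origin at the centre of its underside, its 90 mm along its y axis. To be left alone.
- cup_00: One of the row of six cups fixed along the right edge of the desk, 58 mm across, 65 mm high; origin at the centre of its underside.
- cup_01: One of the row of six cups fixed along the right edge of the desk, 58 mm across, 65 mm high; origin at the centre of its underside.
- cup_02: One of the row of six cups fixed along the right edge of the desk, 58 mm across, 65 mm high; origin at the centre of its underside.
- cup_03: One of the row of six cups fixed along the right edge of the desk, 58 mm across, 65 mm high; origin at the centre of its underside.
Things that resemble listed ones, but are neither listed nor needed, are in the scene too. Leave any orange or turquoise look-alike of the part that bears marked_cup_mid alone.

How it is judged:
By the outcome, as a careful person would: the job done as asked, in the order asked, and still so for the second after the job is handed in, with the robot touching nothing.
It also fails if it takes over 67 s, if anything falls off the work surface, if the arm or the gripper's body presses on something with over 40 N, if the wrist force passes 120 N, or if a joint passes its speed limit or range.

## Robot

A 6-joint arm with a two-finger parallel gripper is mounted at the origin on a cart in front of the work surface, level with it; the furniture and walls round the work are solid. World frame = base frame: x ahead of the robot, y to its left, z up, the work surface at z = 0. Lengths are in mm, angles in rad, forces in N, time in s.
With the tool pointing down it reaches from about 350 to 950 mm from the base axis. Payload 17.4 kg.
Tool frame: the origin (TCP) lies on the centre line of the jaws, within the pads' length; the fingertips stand 14 mm ahead of it and the grasp point (between the pads) lies 5 mm behind it (robot.tip_extent is the distance from the TCP to the fingertips, in mm); z points along the fingers, y is the line along which they close (so a half turn about z gives the same grasp; the last joint's range is limited). The gripper opens to 93 mm and grips with 3 to 60 N. Pads are 15 mm wide; open, the fingers measure 128 mm over their backs; the gripper's body (75 mm by 188 mm) begins 65 mm behind the grasp point.
Start: joints at [-1.155, 0.116, 1.442, -0, 1.584, -0.038], TCP at [295.901, -606.692, 232.646] pointing down, gripper open.
Joint ranges: [-2.83, 2.83], [-0.83, 2.19], [0.07, 2.5], [-1.14, 4.28], [0.01, 3], [-2.97, 2.97]. Speed limits (rad/s): [1.89, 1.89, 2.22, 3.14, 3.14, 3.14].

## Interface

Orientations are given as a unit quaternion [w, x, y, z].
In Python, from cell import robot gives the robot as it stands. The module is installed in compiled form; this text tells all that it offers.
- The arm moves only by the shell command python3 -m pendant 'ROWS'. ROWS is JSON, a list of rows, each a list of 5 numbers: the shift along the tool's x, y, z in m, then the turn about the tool's z in degrees, then the closure, from 0 (fully open) to 1 (shut). In form: [[x, y, z, spin, claw], ...]. A call has 1 to 12 rows; each row shifts and turns the commanded pose from where the row before left it, along the tool's axes as they then stand; what a row does not reach is not made up. A row lasts 1/12 s, in which the tool goes at most 41.7 mm and 7.16 degrees, less where a joint would pass 70% of its speed; a pose out of reach is approached as far as the arm can. A call is refused whole if a number of a shift passes 0.0417 or a number of a turn 7.16, either way. A call with a gripper value outside its range is refused whole. The fingers move at their own pace and stop on an object; the grip force is fixed at half the most. Time passes only in rows, so rows that do not move let the fingers close. It gives the time, the measured TCP pose, the force, the opening and the grip force at its end, in the units of the state.
- robot.sense(): the state, without advancing time (a new reading comes with each control period).
- robot.read_camera(name): name is "side" or "top"; returns (picture, depth): 384x512x3 uint8, blue, green, red; 384x512 float32, mm along the optical axis (not along the pixel's ray), 0 where there is no reading.
- robot.calibration(name): a dict with "fx", "fy", "cx", "cy" (pixels), "R" (3x3) and "t" (3): a world point X has camera coordinates R X + t. Camera axes: x right, y down, z forward; pixel columns grow to the right and rows downward; lengths in mm; the calibration is good to about 2 mm. A picture is of the moment at which its call begins. calibration takes no time and is no camera call.
- robot.finish_job(): hands the job in; it is judged then, once.
The state is a dict: "time_s": time; "qpos": joint angles; "qd": joint speeds; "joint_torque": joint torques, N m; "position": TCP position; "tcp_rot": TCP orientation; "wrist_force": force on the tool from outside, world axes, zero at the start; "wrist_torque": the same for the moment, N m; "width": opening from 0.0 (shut) to 1.0 (fully open); "finger_force": force on a finger pad.
Only numpy, scipy, OpenCV 4.12 (cv2) and the standard library are available. Lean on these libraries where they do the work, as an engineer would, in place of code of your own. Each camera call takes 0.05 s, during which the arm holds its last target. There are 200 camera calls.

## Working session

There is one attempt and no reset: what is moved stays moved. The work goes in short steps, Python scripts to look and compute and a shell command to move; the robot and the scene stay as the last step left them, time stands still between calls to the robot, and variables do not carry over. Pictures are saved under pics/ and viewed, at most 10 in all, crops included, and the job is handed in when it is done.

```bash
mkdir -p pics
cat > h.py <<'E'
import numpy as np,cv2
from cell import robot
def snap(n,f):
    p,d=robot.read_camera(n); cv2.imwrite(f'pics/{f}.png',p); np.save(f'pics/{f}.npy',d); return p,d
def w(n,d,u,v,z=None):
    c=robot.calibration(n);R=np.array(c['R']);t=np.array(c['t'])
    r=np.array([(u-c['cx'])/c['fx'],(v-c['cy'])/c['fy'],1.])
    o=-R.T@t; q=R.T@r
    if z is not None: return o+q*(z-o[2])/q[2]
    k=d[int(v)-1:int(v)+2,int(u)-1:int(u)+2]; return o+q*np.median(k)
E
python3 - <<'E'
from h import *
s=robot.sense();print(s)
for n in('top','side'):
    p,d=snap(n,n+'0');c=robot.calibration(n);print(n,c)
t=cv2.imread('pics/top0.png');cv2.imwrite('pics/top0b.png',cv2.resize(t,(800,600),interpolation=cv2.INTER_CUBIC))
E
```

```text
{'time_s': 0.0, 'qpos': array([-1.15480084e+00,  1.16502046e-01,  1.44226230e+00, -5.24345854e-06,
        1.58401902e+00, -3.78324470e-02]), 'qd': array([ 8.22563758e-04, -2.26775969e-03, -9.78811210e-04,  4.28127899e-04,
        1.36024752e-03,  4.68613156e-05]), 'joint_torque': array([-7.85938209e-05, -7.21251726e+01, -6.22622180e+01,  7.79513712e-02,
        2.37035472e-02, -1.02188087e-04]), 'position': array([ 295.81947877, -606.51185917,  231.8961911 ]), 'tcp_rot': array([-5.84251156e-04,  9.74365138e-01,  2.24971604e-01, -1.14475805e-04]), 'wrist_force': array([-0.37414655,  0.26293972,  0.06140808]), 'wrist_torque': array([-0.02495741,  0.03049625,  0.02192428]), 'finger_force': 0.0, 'width': 0.9995763468789343}
top {'fx': 348.69321611865524, 'fy': 348.69321611865524, 'cx': 253.46275369214328, 'cy': 191.7278609542659, 'R': array([[-0.00966728, -0.99989372,  0.01091336],
       [-0.99086026,  0.00811032, -0.13464831],
       [ 0.13454549, -0.0121153 , -0.99083335]]), 't': array([ 59.68741352, 563.24537627, 963.03735889])}
side {'fx': 470.38733483695245, 'fy': 470.38733483695245, 'cx': 257.3348140935936, 'cy': 200.60539111309575, 'R': array([[-0.99210653, -0.12466849, -0.01350533],
       [-0.06860177,  0.62975155, -0.77376145],
       [ 0.10496868, -0.7667273 , -0.63333311]]), 't': array([ 569.50977011,   77.80439307, 1324.08599491])}
```

View pics/top0b.png

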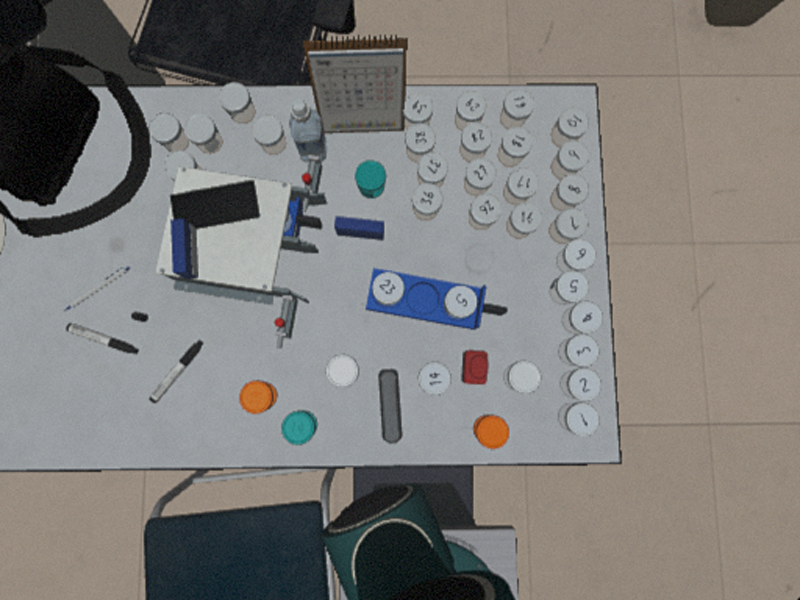

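View pics/side0.png

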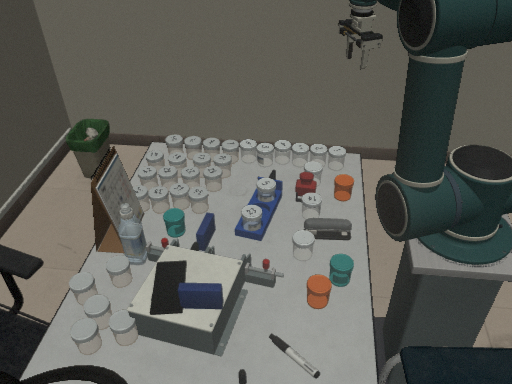

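Top view (800 px scale): the marked cup is at (434,378), with blanks at (342,370) and (524,377). The rack's pull is at (495,310) and its empty well at (423,298). The free lane's mouth is at about (305,272) and its bolt knob at (280,322). I'll enlarge this area.

Run:
```python
from h import *
t=cv2.imread('pics/top0.png')
c=t[135:265,160:360];cv2.imwrite('pics/c1.png',cv2.resize(c,None,fx=4,fy=4,interpolation=cv2.INTER_CUBIC))
```

```text
(no output)
```

View pics/c1.png

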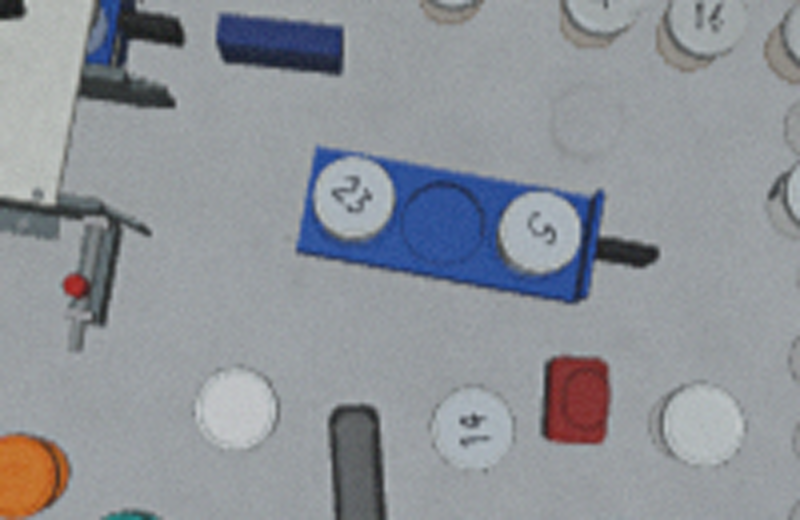

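Crop (4x, origin 160,135):
- **Marked cup:** lid at (473,428).
- **Rack:** empty well at (443,223), cup lids at (354,198) and (540,233), pull top from (600,248) to (657,254).
- **Free lane:** lead-in tips at (150,232) and (174,100), knob at (75,285), roof corner at (57,203).

Run:
```python
from h import *
d=np.load('pics/top0.npy');np.set_printoptions(precision=1,suppress=True)
P={}
for k,x,y,z in [('cup',473,428,65),('well',443,223,24),('rear',354,198,71),('front',540,233,71),('pull0',600,248,62),('pull1',657,254,62),('leadR',150,232,60),('leadL',174,100,60),('knob',75,285,82),('roofc',57,203,90),('roofup',83,80,90),('stL',547,410,92),('stR',607,410,92),('stTop',580,357,92),('staptop',356,410,50),('stapR',380,420,50),('cards',280,35,60),('blank1',237,408,65),('blank2',704,424,65),('redst',580,445,92)]:
    u,v=160+x/4,135+y/4
    P[k]=w('top',d,u,v,z); print(k,P[k],'depthpt',w('top',d,u,v))
a=P['rear']-P['front'];print('rack dir',np.degrees(np.arctan2(a[1],a[0])),np.linalg.norm(a), (P['rear']+P['front'])/2)
l=P['leadL']-P['leadR'];print('lead vec',l,np.linalg.norm(l),(P['leadL']+P['leadR'])/2)
p=P['pull1']-P['pull0'];print(p)
l=P['roofup']-P['roofc'];print('roof edge',l, np.degrees(np.arctan2(l[1],l[0])))
# fixed roof corners from first view (800 scale)
for x,y in [(177,168),(292,186),(270,292),(158,272)]:
    print(w('top',d,x*.64,y*.64,90))
s=robot.sense();from scipy.spatial.transform import Rotation as Q
print(Q.from_quat(s['tcp_rot'],scalar_first=True).as_matrix())
```

```text
cup [420.5 -11.6  65. ] depthpt [420.5 -11.7  63.8]
well [568.1   4.1  24. ] depthpt [570.7   2.9   5.1]
rear [579.6  68.7  71. ] depthpt [579.9  68.7  69.5]
front [554.  -60.2  71. ] depthpt [554.3 -60.4  69.3]
pull0 [ 544.3 -103.2   62. ] depthpt [ 544.8 -103.9   57.8]
pull1 [ 539.7 -143.    62. ] depthpt [ 540.2 -143.9   57.9]
leadR [558.4 211.6  60. ] depthpt [566.3 220.5   1. ]
leadL [652.7 195.8  60. ] depthpt [665.2 203.    5.7]
knob [519.5 258.8  82. ] depthpt [519.6 258.9  81.6]
roofc [574.8 270.5  90. ] depthpt [576.3 272.5  80.8]
roofup [660.3 254.4  90. ] depthpt [665.9 258.9  67.4]
stL [432.2 -59.   92. ] depthpt [432.3 -66.2  39. ]
stR [431.8 -99.1  92. ] depthpt [431.8 -99.5  89.8]
stTop [467.2 -82.1  92. ] depthpt [468.5 -87.3  59.4]
staptop [433.6  68.5  50. ] depthpt [433.6  68.5  43.2]
stapR [426.5  51.8  50. ] depthpt [426.4  51.1   1.6]
cards [699.6 120.6  60. ] depthpt [700.1 120.7  58.4]
blank1 [435.6 149.9  65. ] depthpt [435.7 150.1  63.5]
blank2 [ 421.7 -170.3   65. ] depthpt [ 421.6 -171.3   61. ]
redst [408.9 -80.4  92. ] depthpt [406.9 -94.6   1.6]
rack dir 78.76149483489937 131.39495626564235 [566.8   4.2  71. ]
lead vec [ 94.3 -15.9   0. ] 95.61285726586497 [605.6 203.7  60. ]
[ -4.6 -39.8   0. ]
roof edge [ 85.5 -16.1   0. ] -10.640787864871696
[797.7 445.3  90. ]
[763.  239.2  90. ]
[571.8 274.3  90. ]
[608.6 469.9  90. ]
[[ 0.9  0.4 -0. ]
 [ 0.4 -0.9  0. ]
 [ 0.  -0.  -1. ]]
```

The rack already points within about 1° of the lane, and the sizes check out: well centres 131 mm apart, knob 95 mm from the lane axis. I'll turn the tool so its x runs along the rack and travel to the cup.

```bash
cat > go.py <<'E'
import sys
from h import *
from scipy.spatial.transform import Rotation as Q
# usage: x y z yaw(tool x heading deg)
x,y,z,a=map(float,sys.argv[1:])
s=robot.sense();M=Q.from_quat(s['tcp_rot'],scalar_first=True).as_matrix()
h=np.degrees(np.arctan2(M[1,0],M[0,0]))
print('t',s['time_s'],'pos',s['position'].round(1),'yaw',h.round(2),'shift',(M.T@(np.array([x,y,z])-s['position'])).round(1),'spin',(h-a).round(2),'F',s['wrist_force'].round(1),'w',round(s['width'],3),round(s['finger_force'],1))
E
python3 -m pendant '[[0,0,0,-6.6,0],[0,0,0,-6.6,0],[0,0,0,-6.6,0],[0,0,0,-6.6,0],[0,0,0,-6.6,0],[0,0,0,-6.6,0],[0,0,0,-6.6,0],[0,0,0,-6.6,0]]'
python3 -m pendant '[[0.02,0,0,0,0],[0.038,0,0,0,0],[0.038,0,0,0,0],[0.038,0,0,0,0],[0.038,0,0,0,0],[0.038,0,0,0,0],[0.038,0,0,0,0],[0.038,0,0,0,0],[0.038,0,0,0,0],[0.038,0,0,0,0],[0.038,0,0,0,0],[0.038,0,0,0,0]]'
python3 go.py 420.5 -11.6 45 78.8
```

```text
time_s: 0.77
position: [295.9, -606.6, 232.2]
tcp_rot: [-0.0, 0.771, 0.637, 0.0]
wrist_force: [-0.4, 1.2, 0.3]
width: 1.0
finger_force: 0.0
time_s: 1.77
position: [380.7, -175.3, 232.5]
tcp_rot: [0.0, 0.773, 0.635, 0.0]
wrist_force: [1.5, 0.4, -0.1]
width: 1.002
finger_force: 0.0
t 1.7667 pos [ 380.7 -175.3  232.5] yaw 78.77 shift [168.3   7.2 187.5] spin -0.03 F [ 1.5  0.4 -0.1] w 1.002 0.0
```

```bash
python3 -m pendant '[[0.034,0.0014,0,0,0],[0.034,0.0014,0,0,0],[0.034,0.0014,0,0,0],[0.034,0.0014,0,0,0],[0.022,0.0016,0,0,0],[0.01,0,0,0,0],[0,0,0.035,0,0],[0,0,0.035,0,0],[0,0,0.035,0,0],[0,0,0.03,0,0],[0,0,0,0,0],[0,0,0,0,0]]'
python3 go.py 420.5 -11.6 45 78.8
```

```text
time_s: 2.77
position: [420.1, -14.0, 97.4]
tcp_rot: [-0.001, 0.773, 0.635, -0.001]
wrist_force: [0.3, -0.9, 0.5]
width: 0.999
finger_force: 0.0
t 2.7667 pos [420.1 -14.   97.4] yaw 78.78 shift [ 2.5  0.1 52.4] spin -0.02 F [ 0.3 -0.9  0.5] w 0.999 0.0
```

```bash
python3 -m pendant '[[0.0025,0,0.02,0,0],[0,0,0.02,0,0],[0,0,0.0125,0,0],[0,0,0,0,0],[0,0,0,0,1],[0,0,0,0,1],[0,0,0,0,1],[0,0,0,0,1],[0,0,0,0,1],[0,0,0,0,1],[0,0,0,0,1],[0,0,0,0,1]]'
python3 go.py 567.5 4.1 51 78.8
```

```text
time_s: 3.77
position: [421.3, -11.2, 45.5]
tcp_rot: [0.0, 0.773, 0.635, 0.0]
wrist_force: [-0.4, 0.6, 4.4]
width: 0.592
finger_force: 30.0
t 3.7667 pos [421.3 -11.2  45.5] yaw 78.8 shift [ 43.4 140.4  -5.4] spin -0.0 F [-0.4  0.6  4.4] w 0.592 30.0
```

```bash
python3 -m pendant '[[0,0,-0.03,0,1],[0,0,-0.03,0,1],[0,0,-0.03,0,1],[0,0,-0.01,0,1],[0.0072,0.0234,0,0,1],[0.0072,0.0234,0,0,1],[0.0072,0.0234,0,0,1],[0.0072,0.0234,0,0,1],[0.0072,0.0234,0,0,1],[0.0072,0.0234,0,0,1],[0,0,0,0,1],[0,0,0,0,1]]'
python3 go.py 567.5 4.1 51 78.8
python3 - <<'E'
from h import *
p,d=snap('side','s1')
cv2.imwrite('pics/s1c.png',cv2.resize(p[150:260,200:340],None,fx=5,fy=5,interpolation=cv2.INTER_CUBIC))
E
```

```text
time_s: 4.77
position: [567.5, 4.0, 143.8]
tcp_rot: [-0.001, 0.773, 0.635, -0.001]
wrist_force: [-1.2, -0.4, -1.2]
width: 0.593
finger_force: 30.0
t 4.7667 pos [567.5   4.  143.8] yaw 78.82 shift [ 0.1  0.2 92.8] spin 0.02 F [-1.2 -0.4 -1.2] w 0.593 30.0
```

View pics/s1c.png

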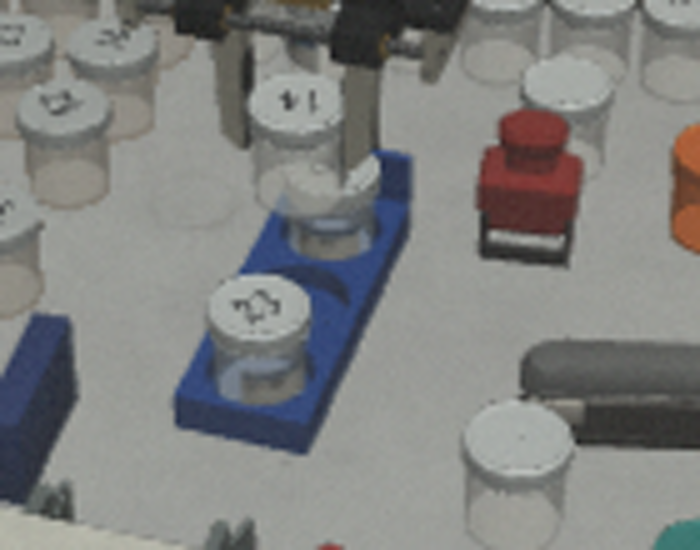

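The side crop shows the marked cup held upright at (295,130), over the empty well at (310,280), which is in line with it. Lowering.

```bash
python3 -m pendant '[[0,0,0.025,0,1],[0,0,0.025,0,1],[0,0,0.018,0,1],[0,0,0.01,0,1],[0,0,0.006,0,1],[0,0,0.004,0,1],[0,0,0.003,0,1],[0,0,0,0,1],[0,0,0,0,1]]'
python3 go.py 567.5 4.1 52 78.8
```

```text
time_s: 5.57
position: [567.6, 3.9, 54.9]
tcp_rot: [0.0, 0.773, 0.635, 0.0]
wrist_force: [0.4, -0.5, -1.0]
width: 0.594
finger_force: 30.0
t 5.5667 pos [567.6   3.9  54.9] yaw 78.8 shift [ 0.1 -0.1  2.9] spin 0.0 F [ 0.4 -0.5 -1. ] w 0.594 30.0
```

```bash
python3 -m pendant '[[0,0,0.002,0,1],[0,0,0.001,0,1],[0,0,0,0,1],[0,0,0,0,0.2],[0,0,0,0,0.2],[0,0,0,0,0.2],[0,0,0,0,0.2],[0,0,0,0,0.2],[0,0,-0.02,0,0.2],[0,0,-0.03,0,0.2],[0,0,-0.03,0,0.2],[0,0,-0.025,0,0.2]]'
python3 go.py 542.3 -123.3 45 78.8
```

```text
time_s: 6.57
position: [567.3, 3.9, 158.2]
tcp_rot: [0.0, 0.773, 0.635, 0.0]
wrist_force: [0.0, -0.6, -0.5]
width: 0.799
finger_force: 0.0
t 6.5667 pos [567.3   3.9 158.2] yaw 78.8 shift [-1.297e+02  1.000e-01  1.131e+02] spin 0.0 F [ 0.  -0.6 -0.5] w 0.799 0.0
```

```bash
python3 -m pendant '[[-0.033,0,0,0,0.3],[-0.033,0,0,0,0.3],[-0.033,0,0,0,0.3],[-0.021,0,0,0,0.3],[-0.01,0,0.01,0,0.3],[0,0,0.02,0,0.3],[0,0,0.01,0,0.3],[0,0,0,0,0.3]]'
python3 go.py 542.3 -123.3 42 78.8
python3 - <<'E'
from h import *
p,d=snap('top','t2')
cv2.imwrite('pics/t2c.png',cv2.resize(p[135:235,160:340],None,fx=4.4,fy=4.4,interpolation=cv2.INTER_CUBIC))
E
```

```text
time_s: 7.23
position: [540.9, -122.9, 113.1]
tcp_rot: [-0.002, 0.773, 0.635, -0.001]
wrist_force: [0.6, 0.1, -1.0]
width: 0.7
finger_force: 0.0
t 7.2333 pos [ 540.9 -122.9  113.1] yaw 78.8 shift [-0.2  1.7 71.1] spin 0.0 F [ 0.6  0.1 -1. ] w 0.7 0.0
```

View pics/t2c.png

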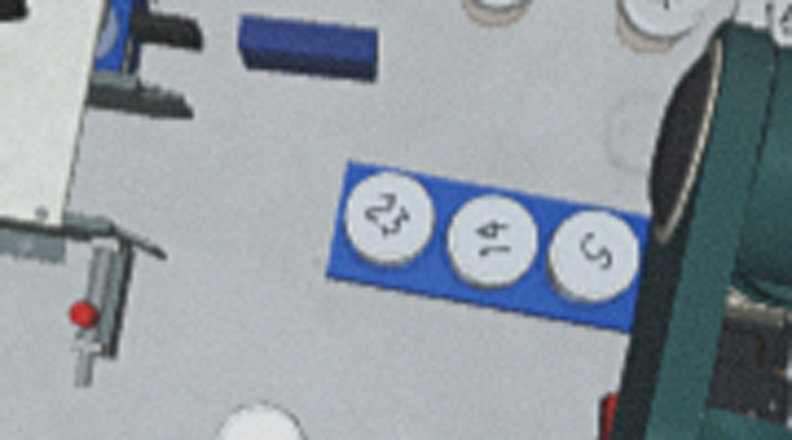

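The cup sits in the middle well, at (492,240), in line with the others. Next I'll grip the pull.

```bash
python3 -m pendant '[[0,0.0017,0.025,0,0.3],[0,0,0.025,0,0.3],[0,0,0.015,0,0.3],[0,0,0.006,0,0.3],[0,0,0,0,1],[0,0,0,0,1],[0,0,0,0,1],[0,0,0,0,1],[0,0,0,0,1],[0,0,0,0,1],[0,0,0,0,1],[0,0,0,0,1]]'
python3 go.py 590 115 42 79.7
```

```text
time_s: 8.28
position: [543.7, -124.0, 45.3]
tcp_rot: [0.0, 0.773, 0.635, 0.0]
wrist_force: [-0.1, -0.1, -0.1]
width: 0.177
finger_force: 0.0
t 8.2833 pos [ 543.7 -124.    45.3] yaw 78.8 shift [243.4  -1.    3.3] spin -0.9 F [-0.1 -0.1 -0.1] w 0.177 0.0
```

```bash
python3 -m pendant '[[0,0,0,0,1],[0,0,0,0,1],[0,0,0,0,1],[0,0,0,0,1]]'
python3 go.py 564.1 -24.5 45 79.7
```

```text
time_s: 8.62
position: [543.8, -124.0, 45.3]
tcp_rot: [0.0, 0.773, 0.635, 0.0]
wrist_force: [0.6, -0.8, 1.9]
width: 0.129
finger_force: 30.0
t 8.6167 pos [ 543.8 -124.    45.3] yaw 78.79 shift [101.5   0.6   0.3] spin -0.91 F [ 0.6 -0.8  1.9] w 0.129 30.0
```

Pull gripped (12 mm). Next I'll slide it to just short of the mouth, slowly enough to keep the cups steady.

```bash
python3 -m pendant '[[0.004,0,0,-0.1,1],[0.008,0,0,-0.1,1],[0.01,0,0,-0.1,1],[0.01,0,0,-0.1,1],[0.01,0,0,-0.1,1],[0.01,0,0,-0.1,1],[0.01,0,0,-0.1,1],[0.01,0,0,-0.1,1],[0.01,0,0,-0.1,1],[0.008,0.0003,0,0,1],[0.006,0.0003,0,0,1],[0.003,0,0,0,1]]'
python3 go.py 564.1 -24.5 45 79.7
python3 - <<'E'
from h import *
p,d=snap('top','t3')
cv2.imwrite('pics/t3c.png',cv2.resize(p[130:210,160:290],None,fx=6,fy=6,interpolation=cv2.INTER_CUBIC))
E
```

```text
time_s: 9.62
position: [562.8, -26.3, 45.3]
tcp_rot: [0.0, 0.768, 0.641, -0.0]
wrist_force: [-2.0, -7.1, 3.7]
width: 0.124
finger_force: 30.0
t 9.6167 pos [562.8 -26.3  45.3] yaw 79.73 shift [2.  1.  0.3] spin 0.03 F [-2.  -7.1  3.7] w 0.124 30.0
```

View pics/t3c.png

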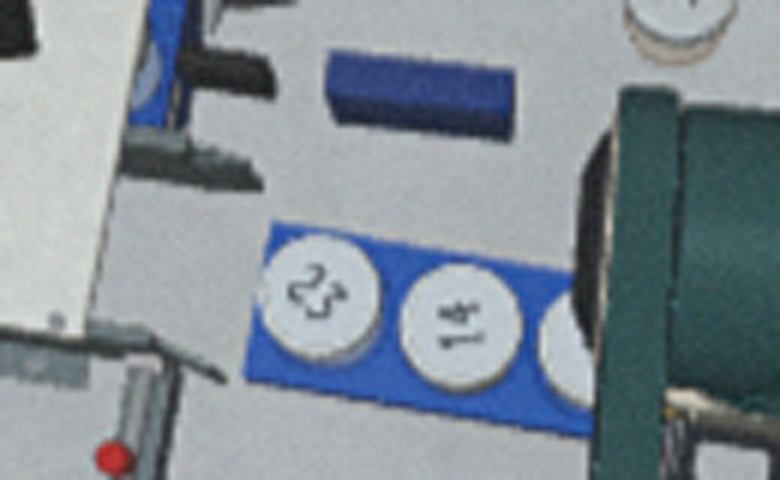

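Run:
```python
from h import *
np.set_printoptions(precision=1,suppress=True)
a=np.radians(79.7);X=np.array([np.cos(a),np.sin(a)]);Y=np.array([-X[1],X[0]]);O=np.array([605.6,203.7])
for k,x,y,z in [('rackL',272,222,24),('rackR',246,380,24),('rear',320,297,71),('mid',460,326,71),('tipL',263,188,60),('tipR',224,380,60),('bendL',190,178,60),('bendR',150,350,60),('wallL',125,172,60),('wallR',92,342,60),('knob',114,457,82)]:
    p=w('top',None,160+x/6,130+y/6,z)[:2];print(k,p,'lane',(p-O)@X,(p-O)@Y)
```

```text
rackL [640. 195.] lane -2.4241499573166605 -35.39550125622993
rackR [562.2 206.9] lane -4.660628372592036 43.29612220749985
rear [594.5 166.4] lane -38.64164867472718 4.2516263217883505
mid [580.4 101.6] lane -105.00045563811422 6.5572781425849715
tipL [648.8 194.8] lane -1.037271378765984 -44.140147913980776
tipR [557.5 212.1] lane -0.35075775748955745 48.836281699709495
bendL [653.9 229.3] lane 33.80776605067225 -42.96627519602652
bendR [571.9 246.8] lane 36.35416712557718 40.847050441796036
wallL [657. 260.] lane 64.57360323750488 -40.543956628550774
wallR [575.9 273.9] lane 63.7431887443896 41.76181720087919
knob [519.8 258.2] lane 38.231018709744845 94.1847818082356
```

The rack's nose sits about 4 mm toward the bolt side of the lane axis, inside the flare. I'll trim it by 1 mm and 0.7° while entering.

```bash
python3 -m pendant '[[0.003,0.0005,0,0.35,1],[0.005,0.0005,0,0.35,1],[0.007,0,0,0,1],[0.008,0,0,0,1],[0.008,0,0,0,1],[0.008,0,0,0,1],[0.007,0,0,0,1],[0.004,0,0,0,1],[0,0,0,0,1]]'
python3 go.py 598.5 164.4 45 79.7
python3 - <<'E'
from h import *
p,d=snap('top','t4')
cv2.imwrite('pics/t4c.png',cv2.resize(p[130:210,160:290],None,fx=6,fy=6,interpolation=cv2.INTER_CUBIC))
E
```

```text
time_s: 10.42
position: [573.4, 19.7, 45.3]
tcp_rot: [0.002, 0.772, 0.636, -0.002]
wrist_force: [0.6, -25.3, 2.4]
width: 0.128
finger_force: 30.0
t 10.4167 pos [573.4  19.7  45.3] yaw 78.96 shift [146.8  -3.   -0.5] spin -0.74 F [  0.6 -25.3   2.4] w 0.128 30.0
```

View pics/t4c.png

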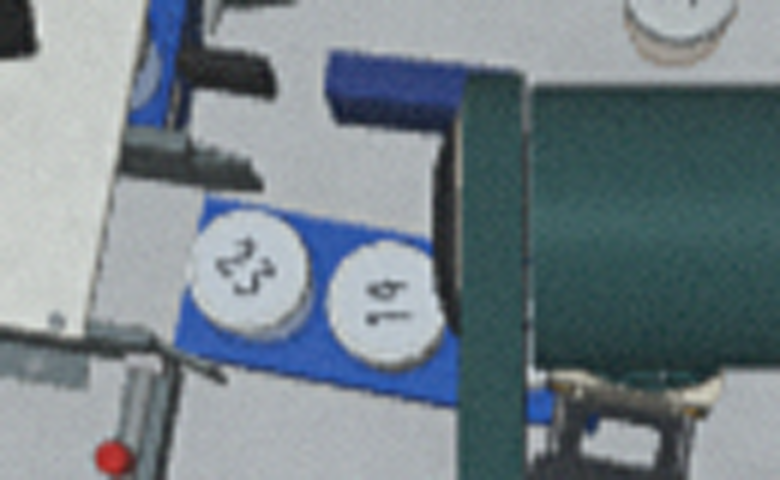

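Run:
```python
from h import *
np.set_printoptions(precision=1,suppress=True)
a=np.radians(79.7);X=np.array([np.cos(a),np.sin(a)]);Y=np.array([-X[1],X[0]]);O=np.array([605.6,203.7])
for k,x,y,z in [('rackL',205,197,24),('rackR',178,352,24),('rackR2',455,406,24),('rackL2',430,238,24),('rear',247,270,71),('mid',386,300,71)]:
    p=w('top',None,160+x/6,130+y/6,z)[:2];print(k,p,'lane',(p-O)@X,(p-O)@Y)
```

```text
rackL [652.7 227.9] lane 32.18462439844171 -42.03007939675634
rackR [576.1 239.9] lane 30.34640351110758 35.47172926918369
rackR2 [548.7 105.8] lane -106.49315757969417 38.52557203107478
rackL2 [631.5 117.8] lane -79.90358079538301 -40.794799807143725
rear [607.5 200.4] lane -2.9201363267500957 -2.45411406604215
mid [592.9 135.8] lane -69.03930463981519 0.40453812103549797
```

The nose is now on the other side of the lane, at about −3 mm and −0.8°, touching the flare. I'll back off a little, undo the trim and continue.

```bash
python3 -m pendant '[[-0.006,0,0,0,1],[-0.004,-0.0007,0,-0.35,1],[0,-0.0008,0,-0.4,1],[0.004,0,0,0,1],[0.006,0,0,0,1],[0.007,0,0,0,1],[0.007,0,0,0,1],[0.004,0,0,0,1],[0,0,0,0,1]]'
python3 go.py 598.5 164.4 45 79.7
```

```text
time_s: 11.22
position: [574.9, 40.3, 45.1]
tcp_rot: [0.0, 0.768, 0.641, 0.0]
wrist_force: [6.2, -1.5, -1.7]
width: 0.131
finger_force: 44.2
t 11.2167 pos [574.9  40.3  45.1] yaw 79.72 shift [126.3   1.    0. ] spin 0.02 F [ 6.2 -1.5 -1.7] w 0.131 44.2
```

```bash
python3 -m pendant '[[0.004,0.0005,0,0,1],[0.007,0,0,0,1],[0.008,0,0,0,1],[0.008,0,0,0,1],[0.008,0,0,0,1],[0.006,0,0,0,1],[0.003,0,0,0,1],[0,0,0,0,1]]'
python3 go.py 598.5 164.4 45 79.7
```

```text
time_s: 11.88
position: [583.6, 83.6, 45.2]
tcp_rot: [0.001, 0.768, 0.641, 0.0]
wrist_force: [6.6, -1.7, -2.8]
width: 0.135
finger_force: 45.4
t 11.8833 pos [583.6  83.6  45.2] yaw 79.74 shift [82.2  0.3  0.2] spin 0.04 F [ 6.6 -1.7 -2.8] w 0.135 45.4
```

```bash
python3 -m pendant '[[0.005,0.0005,0,0,1],[0.009,0.0003,0,0,1],[0.01,0,0,0,1],[0.01,0,0,0,1],[0.01,0,0,0,1],[0.01,0,0,0,1],[0.01,0,0,0,1],[0.01,0,0,0,1],[0.009,0,0,0,1],[0.006,0,0,0,1],[0.003,0,0,0,1],[0,0,0,0,1]]'
python3 go.py 609.2 223.4 45 79.7
```

```text
time_s: 12.88
position: [604.0, 171.1, 46.9]
tcp_rot: [0.005, 0.768, 0.641, 0.002]
wrist_force: [27.4, -25.4, -0.7]
width: 0.129
finger_force: 38.1
t 12.8833 pos [604.  171.1  46.9] yaw 79.71 shift [52.4 -4.2  1.7] spin 0.01 F [ 27.4 -25.4  -0.7] w 0.129 38.1
```

Side force has built up (27 N), so I'll look before going on.

Run:
```python
from h import *
p,d=snap('top','t5');q,e=snap('side','s5')
a=cv2.resize(p[120:215,150:290],(560,380),interpolation=cv2.INTER_CUBIC)
b=cv2.resize(q[190:345,120:290],(240,219))
b=cv2.resize(q[200:330,130:290],None,fx=1.5,fy=1.5,interpolation=cv2.INTER_CUBIC)
o=np.zeros((600,560,3),np.uint8);o[:380]=a;o[380:380+b.shape[0],:b.shape[1]]=b
cv2.imwrite('pics/c5.png',o)
```

```text
(no output)
```

View pics/c5.png

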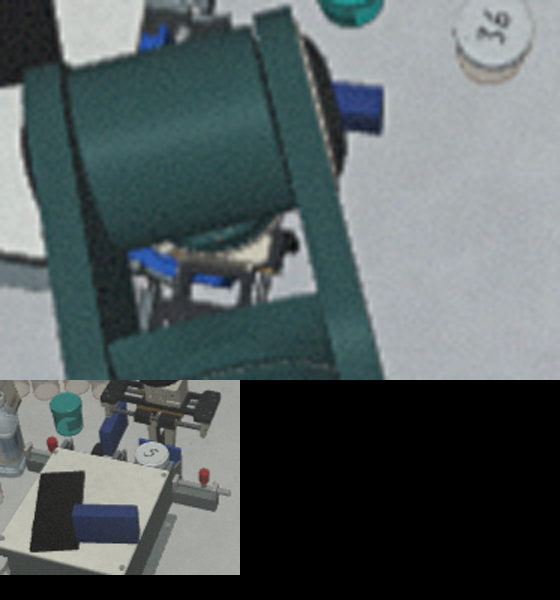

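```bash
python3 -m pendant '[[-0.003,0.001,0,0,1],[0,0.001,0,0,1],[0,0.001,0,0,1],[0,0.001,0,0,1],[0,0,0,0,1]]'
python3 go.py 609.2 223.4 45 79.7; python3 -c "
from h import *
s=robot.sense();print(s['wrist_torque'].round(2),s['tcp_rot'])"
```

```text
time_s: 13.4
position: [604.6, 170.3, 45.6]
tcp_rot: [0.001, 0.767, 0.641, 0.001]
wrist_force: [10.5, -0.6, -1.0]
width: 0.131
finger_force: 30.0
t 13.4 pos [604.6 170.3  45.6] yaw 79.76 shift [53.1 -4.9  0.6] spin 0.06 F [10.5 -0.6 -1. ] w 0.131 30.0
[-0.25 -1.78 -0.35] [6.58535059e-04 7.67413073e-01 6.41151745e-01 1.08702250e-03]
```

```bash
python3 -m pendant '[[0,0.001,0,0,1],[0.003,0.0005,0,0,1],[0.005,0,0,0,1],[0.006,0,0,0,1],[0.005,0,0,0,1],[0.003,0,0,0,1],[0,0,0,0,1]]'
python3 go.py 609.2 223.4 45 79.7; python3 -c "
from h import *
s=robot.sense();print(s['wrist_torque'].round(2))"
```

```text
time_s: 13.98
position: [609.7, 191.3, 45.2]
tcp_rot: [0.001, 0.767, 0.641, 0.0]
wrist_force: [9.3, -4.6, -1.9]
width: 0.13
finger_force: 29.9
t 13.9833 pos [609.7 191.3  45.2] yaw 79.77 shift [31.5 -6.2  0.2] spin 0.07 F [ 9.3 -4.6 -1.9] w 0.13 29.9
[-0.76 -1.74 -0.17]
```

```bash
python3 -m pendant '[[0,0.001,0,0.35,1],[0,0.001,0,0.35,1],[0,0,0,0,1]]'
python3 -c "
from h import *
s=robot.sense();print(s['wrist_torque'].round(2))"
python3 -m pendant '[[0.004,0,0,0,1],[0.005,0,0,0,1],[0.004,0,0,0,1],[0,0,0,0,1]]'
python3 go.py 609.2 223.4 45 79.7; python3 -c "
from h import *
s=robot.sense();print(s['wrist_torque'].round(2))"
```

```text
time_s: 14.23
position: [610.4, 191.2, 45.0]
tcp_rot: [-0.0, 0.771, 0.636, -0.001]
wrist_force: [-3.4, -1.4, 2.8]
width: 0.128
finger_force: 30.0
[-0.43  0.56  0.3 ]
time_s: 14.57
position: [613.3, 204.6, 45.0]
tcp_rot: [-0.0, 0.771, 0.637, -0.0]
wrist_force: [-0.4, 2.0, 0.2]
width: 0.127
finger_force: 30.0
t 14.5667 pos [613.3 204.6  45. ] yaw 79.08 shift [17.7 -7.6  0.1] spin -0.62 F [-0.4  2.   0.2] w 0.127 30.0
[ 0.24 -0.09  0.08]
```

```bash
python3 -m pendant '[[0.004,0,0,0,1],[0.005,0,0,0,1],[0.004,0,0,0,1],[0.002,0,0,0,1],[0,0,0,0,1]]'
python3 go.py 613.3 223.4 45 79.7
```

```text
time_s: 14.98
position: [616.2, 219.1, 45.0]
tcp_rot: [-0.0, 0.771, 0.637, 0.0]
wrist_force: [-0.5, 0.6, -0.5]
width: 0.127
finger_force: 30.0
t 14.9833 pos [616.2 219.1  45. ] yaw 79.07 shift [ 3.7 -3.6  0. ] spin -0.63 F [-0.5  0.6 -0.5] w 0.127 30.0
```

```bash
python3 -m pendant '[[0.003,0,0,0,1],[0.003,0,0,0,1],[0.002,0,0,0,1],[0,0,0,0,1]]'
python3 -m pendant '[[0.002,0,0,0,1],[0.002,0,0,0,1],[0,0,0,0,1]]'
python3 go.py 613.3 223.4 45 79.7
```

```text
time_s: 15.32
position: [617.8, 227.0, 45.0]
tcp_rot: [-0.0, 0.771, 0.637, 0.0]
wrist_force: [-1.0, -0.1, -0.3]
width: 0.128
finger_force: 30.0
time_s: 15.57
position: [618.5, 230.8, 45.0]
tcp_rot: [-0.0, 0.771, 0.636, 0.0]
wrist_force: [-0.2, -0.6, -1.5]
width: 0.128
finger_force: 30.0
t 15.5667 pos [618.5 230.8  45. ] yaw 79.06 shift [-8.2 -3.7  0. ] spin -0.64 F [-0.2 -0.6 -1.5] w 0.128 30.0
```

```bash
python3 -m pendant '[[0.0015,0,0,0,1],[0.0015,0,0,0,1],[0,0,0,0,1]]'
python3 -m pendant '[[0.0015,0,0,0,1],[0.0015,0,0,0,1],[0,0,0,0,1]]'
python3 -m pendant '[[0.0015,0,0,0,1],[0,0,0,0,1]]'
python3 go.py 613.3 223.4 45 79.7
```

```text
time_s: 15.82
position: [619.1, 233.7, 45.0]
tcp_rot: [-0.0, 0.771, 0.636, 0.0]
wrist_force: [-1.5, -1.2, -2.4]
width: 0.133
finger_force: 30.0
time_s: 16.07
position: [619.6, 236.6, 45.0]
tcp_rot: [-0.0, 0.771, 0.636, 0.0]
wrist_force: [-1.4, -0.7, -3.1]
width: 0.128
finger_force: 30.0
time_s: 16.23
position: [619.9, 238.0, 45.1]
tcp_rot: [-0.0, 0.771, 0.636, 0.0]
wrist_force: [-1.4, -0.6, -2.2]
width: 0.125
finger_force: 30.0
t 16.2333 pos [619.9 238.   45.1] yaw 79.06 shift [-15.6  -3.7   0.1] spin -0.64 F [-1.4 -0.6 -2.2] w 0.125 30.0
```

```bash
python3 -m pendant '[[0.0015,0,0,0,1],[0.0015,0,0,0,1],[0,0,0,0,1]]'
python3 -m pendant '[[0.0015,0,0,0,1],[0.0015,0,0,0,1],[0,0,0,0,1]]'
python3 go.py 613.3 223.4 45 79.7
```

```text
time_s: 16.48
position: [620.5, 240.4, 45.1]
tcp_rot: [0.0, 0.771, 0.636, -0.0]
wrist_force: [-2.9, -6.1, -0.6]
width: 0.123
finger_force: 30.0
time_s: 16.73
position: [621.1, 241.1, 45.0]
tcp_rot: [0.002, 0.772, 0.636, -0.002]
wrist_force: [-5.4, -24.9, 2.2]
width: 0.131
finger_force: 32.5
t 16.7333 pos [621.1 241.1  45. ] yaw 79.01 shift [-18.9  -4.2   0.1] spin -0.69 F [ -5.4 -24.9   2.2] w 0.131 32.5
```

Contact with 25 N at the front. I'll relax, open narrowly (about 30 mm, to clear the lead-ins), rise, and check where the rack is.

```bash
python3 -m pendant '[[-0.0018,0,0,0,1],[0,0,0,0,0.68],[0,0,0,0,0.68],[0,0,0,0,0.68],[0,0,-0.012,0,0.68],[0,0,-0.02,0,0.68],[0,0,-0.03,0,0.68],[0,0,-0.035,0,0.68],[0,0,-0.035,0,0.68]]'
python3 -m pendant '[[-0.03,0,0,0,0.68],[-0.035,0,0,0,0.68],[-0.04,0,0,0,0.68],[-0.04,0,0,0,0.68],[-0.04,0,0,0,0.68],[-0.03,0,0,0,0.68],[0,0,0,0,0.68]]'
python3 - <<'E'
from h import *
p,d=snap('top','t6');q,e=snap('side','s6')
a=cv2.resize(p[120:205,150:250],(600,510)[:2],interpolation=cv2.INTER_CUBIC)
cv2.imwrite('pics/c6.png',a)
E
```

```text
time_s: 17.48
position: [620.7, 242.2, 179.1]
tcp_rot: [-0.0, 0.771, 0.636, 0.0]
wrist_force: [0.5, -0.7, 0.7]
width: 0.321
finger_force: 0.0
time_s: 18.07
position: [579.6, 26.9, 178.3]
tcp_rot: [0.001, 0.772, 0.635, 0.001]
wrist_force: [-0.6, 0.2, -0.3]
width: 0.322
finger_force: 0.0
```

View pics/c6.png

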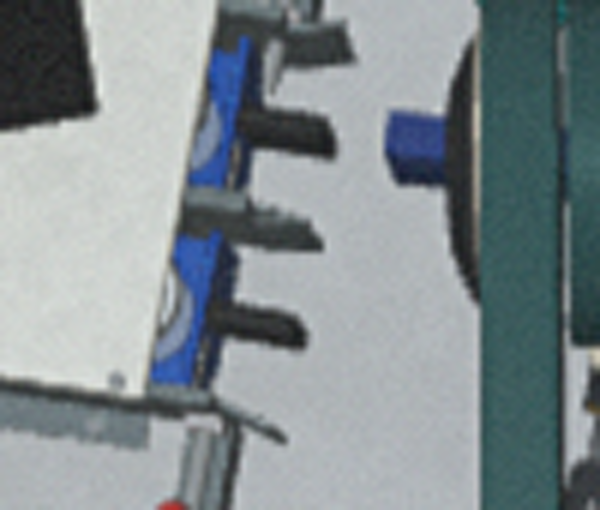

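The top crop shows our rack's pull from (218,315) to (307,328). The bolted rack's pull runs from (245,125) to (337,140), so I'll compare the two as a home reference.

Run:
```python
from h import *
np.set_printoptions(precision=1,suppress=True)
W=lambda x,y,z:w('top',None,150+x/6,120+y/6,z)[:2]
e0,e1=W(218,0,90),W(148,392,90)
v=(e0-e1)/np.linalg.norm(e0-e1);X=np.array([-v[1],v[0]]);print('lane dir from roof edge',np.degrees(np.arctan2(X[1],X[0])))
for k,x,y,z in [('ourtip',306,330,62),('othertip',336,142,62),('ourroot',218,318,62),('otherroot',245,127,62),('platetopL',237,250,58),('platetopR',212,380,58),('oplate',262,85,58),('oplateR',240,185,58),('tipR',287,438,60),('tipM',320,243,60),('tipU',353,52,60)]:
    p=W(x,y,z);print(k,p,'from roof edge',(p-e1)@X,'across',(p-e1)@-v)
p=cv2.imread('pics/t6.png')
# black pull darkness profiles
g=cv2.cvtColor(p,cv2.COLOR_BGR2GRAY)
for r in(141,142,143,173,174,175): print(r,g[r,184:212])
```

```text
lane dir from roof edge 81.1572768725901
ourtip [609.2 202.1] from roof edge -61.360298484266906 across -43.15409145234213
othertip [699.8 188.8] from roof edge -60.54246045502718 across -134.70148314226483
ourroot [615.2 243.4] from roof edge -19.64961649585066 across -42.77170934610608
otherroot [707.4 232.1] from roof edge -16.653121259372014 across -135.58079617314573
platetopL [648.6 235.7] from roof edge -22.132417469726942 across -76.97751873133602
platetopR [586.4 246.4] from roof edge -21.050503502727054 across -13.860917726344306
oplate [729.2 224.9] from roof edge -20.353743602435294 across -158.20467760719183
oplateR [680.2 234.7] from roof edge -18.22340745072326 across -108.28542079775536
tipR [558.4 210.7] from roof edge -60.67444426892068 across 8.316575619322931
tipM [651.3 196.2] from roof edge -60.70453833194439 across -85.65450750707069
tipU [744.6 181.4] from roof edge -61.05484689865446 across -180.14062665799162
141 [134 142 121  78  76  47  50  43  46  45  46  43  51  55  54  53  52  52
  56  44  55 124 178 182 179 182 182 180]
142 [139 138 113  86  67  49  45  39  42  39  38  46  43  43  42  49  49  41
  47  37  40  82 181 187 181 182 179 181]
143 [140 141 101  80  63  72  51  42  33  35  36  39  38  39  37  39  43  41
  44  38  30  56 155 180 179 176 179 173]
173 [ 53  48  52  50  54  57  56  59  59  58  58  56  56  46  46  78 149 184
 184 177 178 180 175 180 180 179 174 178]
174 [ 47  49  43  43  37  45  45  50  52  49  55  54  54  61  44  45  98 178
 182 180 177 176 179 175 186 174 176 178]
175 [ 51  50  43  47  54  44  34  36  37  41  41  50  50  47  48  29  52 134
 185 178 179 176 179 178 177 179 180 178]
```

Within about 1–2 mm, our rack matches the bolted one, but the jaws had slid along the fin to the end plate. I'll regrip the fin at its centre and test whether it still advances.

```bash
python3 go.py 617 225 45 79.8
```

```text
t 18.1667 pos [580.3  30.2 178.1] yaw 78.93 shift [198.1  -1.6 133.3] spin -0.87 F [-0.2  0.3 -0.3] w 0.322 0.0
```

```bash
python3 -m pendant '[[0.03,0,0,-0.3,0.68],[0.036,0,0,-0.3,0.68],[0.036,0,0,-0.2,0.68],[0.036,0,0,0,0.68],[0.034,0,0,0,0.68],[0.026,0.001,0,0,0.68],[0,0,0.02,0,0.68],[0,0,0.025,0,0.68],[0,0,0.02,0,0.68],[0,0,0,0,0.68]]'
python3 go.py 617 225 45 79.8
```

```text
time_s: 19.0
position: [614.9, 226.7, 107.8]
tcp_rot: [-0.001, 0.766, 0.642, -0.002]
wrist_force: [1.0, 0.2, -0.8]
width: 0.322
finger_force: 0.0
t 19.0 pos [614.9 226.7 107.8] yaw 79.95 shift [-1.2  2.7 62.7] spin 0.15 F [ 1.   0.2 -0.8] w 0.322 0.0
```

```bash
python3 -m pendant '[[-0.001,0.0022,0.025,0,0.68],[0,0,0.02,0,0.68],[0,0,0.012,0,0.68],[0,0,0.004,0,0.68],[0,0,0,0,1],[0,0,0,0,1],[0,0,0,0,1],[0,0,0,0,1],[0,0,0,0,1],[0,0,0,0,1]]'
python3 go.py 617 225 45 79.8
python3 -m pendant '[[0.002,0,0,0,1],[0.002,0,0,0,1],[0,0,0,0,1],[0,0,0,0,1]]'
python3 go.py 617 225 45 79.8
```

```text
time_s: 19.83
position: [619.2, 224.3, 52.7]
tcp_rot: [0.0, 0.767, 0.642, 0.001]
wrist_force: [-1.6, 1.0, 7.2]
width: 0.126
finger_force: 30.0
t 19.8333 pos [619.2 224.3  52.7] yaw 79.85 shift [ 0.3 -2.3  7.7] spin 0.05 F [-1.6  1.   7.2] w 0.126 30.0
time_s: 20.17
position: [619.7, 225.5, 52.7]
tcp_rot: [0.002, 0.767, 0.641, -0.001]
wrist_force: [-6.0, -21.7, 13.8]
width: 0.123
finger_force: 30.0
t 20.1667 pos [619.7 225.5  52.7] yaw 79.8 shift [-0.9 -2.6  7.7] spin 0.0 F [ -6.  -21.7  13.8] w 0.123 30.0
```

It stops at once, at 22 N. To rule out a wedge, I'll draw back 8 mm, ease sideways and push again.

```bash
python3 -m pendant '[[-0.004,-0.0005,0,0,1],[-0.004,-0.0005,0,0,1],[-0.004,0,0,0,1],[0,0,0,0,1]]'
python3 go.py 617 225 45 79.8
python3 -m pendant '[[0.003,0,0,0,1],[0.003,0,0,0,1],[0.002,0,0,0,1],[0.002,0,0,0,1],[0,0,0,0,1]]'
python3 go.py 617 225 45 79.8
python3 -m pendant '[[0.0015,0,0,0.2,1],[0.0015,0,0,0.2,1],[0,0,0,0,1],[0,0,0,0,1]]'
python3 go.py 617 225 45 79.8
```

```text
time_s: 20.5
position: [616.8, 216.5, 52.6]
tcp_rot: [0.0, 0.767, 0.642, 0.001]
wrist_force: [-0.8, 2.9, 6.8]
width: 0.126
finger_force: 30.0
t 20.5 pos [616.8 216.5  52.6] yaw 79.84 shift [ 8.3 -1.3  7.6] spin 0.04 F [-0.8  2.9  6.8] w 0.126 30.0
time_s: 20.92
position: [618.6, 225.3, 52.7]
tcp_rot: [0.001, 0.767, 0.642, 0.0]
wrist_force: [-2.1, -9.0, 11.6]
width: 0.129
finger_force: 30.0
t 20.9167 pos [618.6 225.3  52.7] yaw 79.84 shift [-0.6 -1.6  7.7] spin 0.04 F [-2.1 -9.  11.6] w 0.129 30.0
time_s: 21.25
position: [618.9, 226.0, 52.6]
tcp_rot: [0.002, 0.769, 0.639, -0.002]
wrist_force: [-6.5, -26.8, 14.6]
width: 0.125
finger_force: 30.0
t 21.25 pos [618.9 226.   52.6] yaw 79.41 shift [-1.2 -1.7  7.6] spin -0.39 F [ -6.5 -26.8  14.6] w 0.125 30.0
```

It stops at the same place, so the rack is home. I'll relax, release, rise and move outside the bolt knob.

```bash
python3 -m pendant '[[-0.002,0,0,0,1],[0,0,0,0,0.68],[0,0,0,0,0.68],[0,0,0,0,0.68],[0,0,-0.012,0,0.68],[0,0,-0.02,0,0.68],[0,0,-0.03,0,0.68],[0,0,-0.035,0,0.68],[0,0,-0.03,0,1],[0,0,0,0,1]]'
python3 go.py 482 259 70 79.7
```

```text
time_s: 22.08
position: [619.8, 227.9, 186.4]
tcp_rot: [0.002, 0.769, 0.639, 0.004]
wrist_force: [0.4, -0.2, 1.2]
width: 0.223
finger_force: 0.0
t 22.0833 pos [619.8 227.9 186.4] yaw 79.47 shift [   4.8 -142.1  115.3] spin -0.23 F [ 0.4 -0.2  1.2] w 0.223 0.0
```

```bash
python3 -m pendant '[[0.0012,-0.035,0,-0.2,1],[0.0012,-0.036,0,0,1],[0.0012,-0.036,0,0,1],[0.0012,-0.025,0,0,1],[0,-0.01,0,0,1],[0,0,0.03,0,1],[0,0,0.03,0,1],[0,0,0.03,0,1],[0,0,0.015,0,1],[0,0,0,0,1]]'
python3 go.py 482 259 70 79.7
python3 - <<'E'
from h import *
q,e=snap('side','s7')
cv2.imwrite('pics/s7c.png',cv2.resize(q[210:310,210:330],None,fx=6,fy=6,interpolation=cv2.INTER_CUBIC))
E
```

```text
time_s: 22.92
position: [478.2, 256.8, 69.9]
tcp_rot: [-0.001, 0.768, 0.64, -0.002]
wrist_force: [-0.7, -1.2, -0.5]
width: 0.006
finger_force: 0.0
t 22.9167 pos [478.2 256.8  69.9] yaw 79.65 shift [ 2.9  3.4 -0.1] spin -0.05 F [-0.7 -1.2 -0.5] w 0.006 0.0
```

View pics/s7c.png

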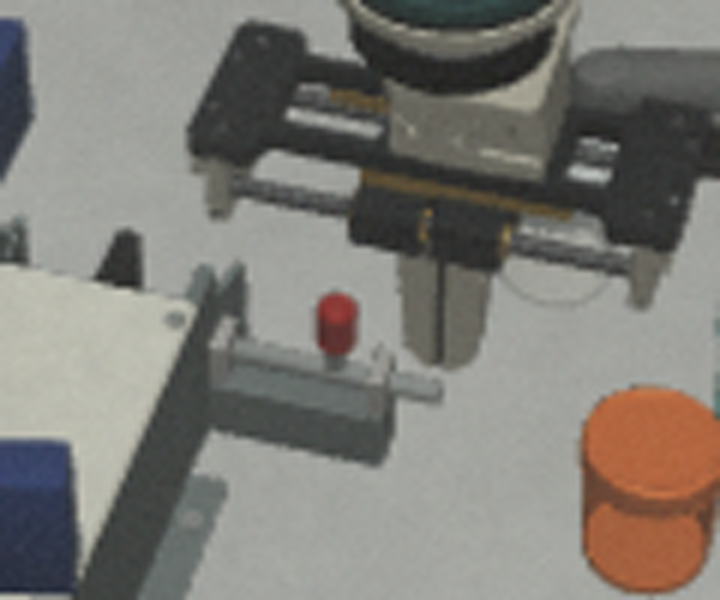

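The finger block at (445,310) is just outside the red knob at (335,325), in line with the bolt. Now I'll push it across.

```bash
python3 -m pendant '[[0.0025,0.004,0,0,1],[0,0.005,0,0,1],[0,0.005,0,0,1],[0,0.005,0,0,1],[0,0.005,0,0,1],[0,0.005,0,0,1],[0,0.005,0,0,1],[0,0.004,0,0,1],[0,0,0,0,1]]'
python3 -m pendant '[[0,0.002,0,0,1],[0,0.002,0,0,1],[0,0.001,0,0,1],[0,0,0,0,1]]'
python3 go.py 522 259 70 79.7
```

```text
time_s: 23.72
position: [517.9, 252.9, 73.1]
tcp_rot: [0.0, 0.768, 0.64, -0.0]
wrist_force: [0.7, -0.2, -0.2]
width: 0.006
finger_force: 0.0
time_s: 24.05
position: [522.1, 252.2, 73.0]
tcp_rot: [-0.0, 0.768, 0.64, -0.0]
wrist_force: [-0.3, 0.1, -0.7]
width: 0.007
finger_force: 0.3
t 24.05 pos [522.1 252.2  73. ] yaw 79.65 shift [ 6.7 -1.4  3. ] spin -0.05 F [-0.3  0.1 -0.7] w 0.007 0.3
```

```bash
cat > red.py <<'E'
from h import *
for n in('top','side'):
    p,_=snap(n,'r_'+n);b,g,r=[p[...,i].astype(int) for i in range(3)]
    m=((r>110)&(r-g>70)&(r-b>70)).astype(np.uint8)
    k,_,st,c=cv2.connectedComponentsWithStats(m)
    for i in range(1,k):
        if st[i,4]>4:
            x=w(n,None,*c[i],72)
            if abs(x[0]-530)<60 and abs(x[1]-255)<50: print(n,c[i].round(1),x.round(1),st[i,4])
E
python3 red.py
python3 - <<'E'
from h import *
p=cv2.imread('pics/top0.png');q=cv2.imread('pics/side0.png')
for n,p in(('top',p),('side',q)):
    b,g,r=[p[...,i].astype(int) for i in range(3)];m=((r>110)&(r-g>70)&(r-b>70)).astype(np.uint8)
    k,_,st,c=cv2.connectedComponentsWithStats(m)
    for i in range(1,k):
        if st[i,4]>4:
            x=w(n,None,*c[i],72)
            if abs(x[0]-530)<60 and abs(x[1]-255)<50: print('start',n,c[i].round(1),x.round(1),st[i,4])
E
```

```text
side [255.4 258.9] [546.4 249.6  72. ] 17
start top [178.  205.9] [521.5 262.8  72. ] 20
start side [265.7 261.1] [520.8 254.1  72. ] 12
```

The knob has moved about 26 mm. I'll push it to the stop.

```bash
python3 -m pendant '[[0,0.002,0,0,1],[0,0.002,0,0,1],[0,0.002,0,0,1],[0,0,0,0,1]]'
python3 -m pendant '[[0,0.0015,0,0,1],[0,0.0015,0,0,1],[0,0,0,0,1]]'
python3 red.py
```

```text
time_s: 24.48
position: [528.2, 251.1, 73.1]
tcp_rot: [-0.0, 0.768, 0.64, -0.0]
wrist_force: [-1.3, 1.0, -0.7]
width: 0.004
finger_force: 0.6
time_s: 24.73
position: [529.0, 251.0, 72.9]
tcp_rot: [-0.002, 0.768, 0.641, -0.002]
wrist_force: [-22.6, 2.9, 8.7]
width: 0.002
finger_force: 11.6
side [253.  258.7] [552.3 249.5  72. ] 18
```

The bolt is at its end stop (22 N after about 32 mm). I'll retreat clear and check.

```bash
python3 -m pendant '[[0,-0.006,0,0,1],[0,-0.015,0,0,1],[0,-0.02,0,0,1],[0,-0.01,-0.01,0,1],[0,0,-0.03,0,1],[0,0,-0.035,0,1],[-0.03,0,-0.03,0,1],[-0.04,0,0,0,1],[-0.04,0,0,0,1],[-0.04,0,0,0,1],[-0.02,0,0,0,1],[0,0,0,0,1]]'
python3 red.py
python3 - <<'E'
from h import *
p=cv2.imread('pics/r_top.png');d=np.load('pics/r_top.npy');g=cv2.cvtColor(p,cv2.COLOR_BGR2GRAY)
for r in(173,174,175,176): print(r,g[r,184:212])
n=cv2.imread('pics/side0.png');q=cv2.imread('pics/r_side.png')
# unmoved objects: compare depth of top now vs start
d0=np.load('pics/top0.npy');m=(abs(d-d0)>15)&(d>0)&(d0>0)
m=cv2.morphologyEx(m.astype(np.uint8),cv2.MORPH_OPEN,np.ones((3,3)))
k,_,st,c=cv2.connectedComponentsWithStats(m)
print([(st[i].tolist()) for i in range(1,k) if st[i,4]>30])
print(robot.sense()['wrist_force'].round(1),robot.sense()['position'])
E
```

```text
time_s: 25.83
position: [450.0, 90.0, 178.2]
tcp_rot: [0.001, 0.769, 0.639, 0.0]
wrist_force: [-0.7, 0.3, -0.0]
width: 0.006
finger_force: 0.0
top [180.2 194.8] [552.3 257.3  72. ] 20
side [253.1 258.5] [552.1 248.8  72. ] 15
173 [ 47  43  46  47  43  47  50  48  46  53  53  59  60  55  45  56 128 171
 173 171 167 169 171 168 168 170 166 172]
174 [ 46  43  40  39  41  34  37  36  42  42  46  42  52  46  38  32  63 122
 171 169 167 171 165 167 169 169 166 168]
175 [ 66  47  38  46  53  53  47  34  30  37  30  29  41  43  40  28  37 101
 171 169 166 167 168 170 171 168 172 167]
176 [ 83  44  59 129 157 127 117  88  67  65  55  48  47  40  31  32  57 126
 173 171 168 170 167 167 167 170 167 168]
[[176, 159, 25, 26, 343], [183, 172, 146, 212, 17546], [178, 192, 7, 6, 36], [176, 203, 7, 6, 35]]
[ 0.5  0.7 -0.8] [450.56555324  92.60357762 178.02747238]
```

```bash
python3 -c "
from cell import robot
print(robot.finish_job())"
```

```text
the job is handed in; nothing more can be done
None
```

The job is handed in at about 26 s: the marked cup is in the middle well, the rack is pushed home against its stop, and the bolt is fully across (about 32 mm of travel, ending on its stop).

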